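Put the worktop water filter on bypass

ROBOT

A 7-joint arm with a two-finger parallel gripper is mounted at the origin on a cart in front of the work surface, level with it; the furniture and walls round the work are solid. World frame = base frame: x ahead of the robot, y to its left, z up, the work surface at z = 0. Lengths are in m, angles in rad, forces in N, time in s.
With the tool pointing down it reaches from about 0.35 to 0.9 m from the base axis. Payload 8.1 kg.
Tool frame: the origin (TCP) lies midway between the tips of the shut fingers; the grasp point (between the pads) lies 19 mm behind it; z points along the fingers, y is the line along which they close (so a half turn about z gives the same grasp; the last joint's range is limited). The gripper opens to 92 mm and grips with 3 to 60 N. Pads are 19 mm wide; open, the fingers measure 130 mm over their backs; the gripper's body (75 mm by 190 mm) begins 47 mm behind the grasp point.
Start: joints at [-1.27, 0.434, 0.025, 1.573, -0.012, 1.134, -0.075], TCP at [0.246, 0.575, 0.227] pointing down, gripper open.
Joint ranges: [-2.62, 2.62], [-0.44, 2.09], [-1.27, 1.32], [0.08, 2.57], [-1.32, 4.46], [0.12, 2], [-2.74, 2.74]. Speed limits (rad/s): [2.22, 2.22, 3.01, 3.01, 3.14, 3.14, 3.14].

INTERFACE

Orientations are given as a rotation vector (axis times angle).
In Python, from cell import observe, get_image, camera_model, sign_off, recognise, silhouettes gives the robot as it stands.
- The arm moves only by the tool apply_moves, never from a script. Its argument "motion" is a list of rows, each an object of numbers: "x", "y", "z": the shift along the world's x, y, z in cm; "yaw": the turn about the world's z in degrees; "hand": the opening, from -1 (shut) to 1 (fully open), so that 0 is half open. In form: [{"x": .., "y": .., "z": .., "yaw": .., "hand": ..}, ...]. A call has 1 to 10 rows; each row is the pose to reach, as a shift and turn from the pose commanded when the call began; what a row does not reach only later rows make up. A row lasts 1/8 s, in which the tool goes at most 62.5 mm and 10.7 degrees, less where a joint would pass 70% of its speed; a pose out of reach is approached as far as the arm can. A call with a gripper value outside its range is refused whole. The fingers move at their own pace and stop on an object; "newtons" is the grip in N (left out, the last holds). Time passes only in rows, so rows that repeat a pose let the fingers close. It gives the time, the measured TCP pose, the force, the opening and the grip force at its end, in the units of the state.
- observe(): the state, without advancing time (a new reading comes with each control period).
- get_image(name): name is "side" or "top" or "wrist"; returns the picture (420x560x3 uint8, blue, green, red); there is no depth.
- camera_model(name): a dict with "camera_matrix" (3x3 intrinsics, pixels), "k1" (the pictures are not rectified: a ray, as slopes to the right and down, at radius r is drawn at 1 + k1 r^2 times it, then the intrinsics apply), "T" (4x4, takes a point from camera to world coordinates). Camera axes: x right, y up, looking along -z (the intrinsics and any distortion apply to the point x, -y, -z); pixel columns grow to the right and rows downward; lengths in m; the calibration is good to about 2 mm. A picture is of the moment at which its call begins: read the wrist's pose just before it. camera_model takes no time and is no camera call; for the wrist camera it gives the pose at the moment of the call.
- sign_off(): hands the job in; it is judged then, once.
Trained networks look in the newest picture that a camera, given by its name, has taken for a name from the list of things; names that differ only in an ending like _2 or _b are one class to them, and where a whole thing is asked for, a point or a joint stands for the part that bears it (a point fixed in the world has none). Each returns a list of dicts, best first, with "p" (0 to 1); they miss things now and then, are a little off and sometimes report something else, mostly with a low value. They report only what shows in the picture. A call takes as long as a camera call.
- recognise(query, camera): "rect" ([left, top, right, bottom] in pixels, round what is visible of it).
- silhouettes(query, camera): "mask" (420x560 bool, what is visible of it) and "rect" ([left, top, right, bottom] in pixels, round what is visible of it).
The state is a dict: "clock": time; "joints": joint angles; "dq": joint speeds; "joint_efforts": joint torques, N m; "position": TCP position; "ee_rot": TCP orientation; "force": force on the tool from outside, world axes, zero at the start; "ft_torque": the same for the moment, N m; "width": opening from 0.0 (shut) to 1.0 (fully open); "gripper_force": force on a finger pad.
Only numpy, scipy, OpenCV 4.12 (cv2) and the standard library are available. Lean on these libraries where they do the work, as an engineer would, in place of code of your own. Each camera call takes 0.05 s, during which the arm holds its last target. There are 200 camera calls.

TASK

The water filter unit on the worktop is to be bypassed so that its cartridge can be changed. First open the bypass valve, by swinging the lever on the plain leg until the valve is firmly home against its stop, in line with its pipe; only then swing the lever on the leg with the cartridge across its pipe until that valve too is fully home against its stop. The worn levers are bent, loose on their spindles and springy, so feel for the stops (a lever takes about 12 N to move), but never load either leg or its lever with more than 25 N, let go at the end, and leave the jars, mug and spoon where they are.

Things in the scene. Friction and masses are not known exactly. Their poses are not given: they have to be found in the camera images.
- filter_unit: base of the filter unit, fixed: a white board 290x270 mm (top at z = 16 mm), with a cross pipe (header) 105 mm in front and 145 mm behind its origin. Origin on the worktop, in line with the two valves and midway between them; x to the rear, y to the left, z up. A wall cabinet hangs behind it, from x = 0.65 m on, z = 0.48 m up: keep the wrist clear
- bypass_leg: bypass leg, fixed: 20 mm steel pipe along its x (axis at z 50 mm), a 34 mm ball valve with upright spindle, plain pipe behind it. Origin on the worktop under the spindle axis; x along the leg to the rear header, y left, z up. The legs lie parallel, 160 mm apart, either one on the left. Under the handles' sweep all is below z 70 mm.
- filter_leg: filter leg, fixed: 20 mm steel pipe along its x (axis at z 50 mm), a 34 mm ball valve with upright spindle, white cartridge lying in line behind it (58 mm thick, x 34..129 mm). Origin on the worktop under the spindle axis; x along the leg to the rear header, y left, z up. The legs lie parallel, 160 mm apart, either one on the left. Under the handles' sweep all is below z 70 mm.
- bypass_valve (a joint): turn of the bypass valve's spindle about its leg's z axis: 0 = open stop (handle about to the leg's -x, along the pipe), 1.571 = shut stop (handle about to the leg's +y, across it); shutting is clockwise from above. Friction about 0.8 N m all the way (12 N at the grip point), no spring. Starts shut or within 0.35 of it.
- filter_valve (a joint): turn of the filter valve's spindle about its leg's z axis: 0 = open stop (handle about to the leg's -x, along the pipe), 1.571 = shut stop (handle about to the leg's +y, across it); shutting is clockwise from above. Friction about 0.8 N m all the way (12 N at the grip point), no spring. Starts open or within 0.35 of it.
- bypass_grip (a point): grip point of the bypass handle, 68 mm from the spindle axis, z 100 mm, mid-sleeve: upright grey sleeve 11 mm thick, z 89..111 mm, 31 to 93 mm from the axis. Site's -x points outward along it. The worn handle is bent sideways by up to 0.08 rad and rattles 0.15 rad either way on the spindle, so its direction does not tell the spindle's; it is springy too (30 N m/rad, 6.5 N/mm here).
- filter_grip (a point): grip point of the filter handle, 68 mm from the spindle axis, z 100 mm, mid-sleeve: upright grey sleeve 11 mm thick, z 89..111 mm, 31 to 93 mm from the axis. Site's -x points outward along it. The worn handle is bent sideways by up to 0.08 rad and rattles 0.15 rad either way on the spindle, so its direction does not tell the spindle's; it is springy too (30 N m/rad, 6.5 N/mm here).
- spice_jar: bystander: spice jar, 40 mm across, 105 mm tall, standing on the unit's board between the rear parts of the two legs; origin under its centre
- tea_spoon: bystander: teaspoon, 132x26x9 mm, lying on the unit's board between the front parts of the two legs; origin under its centre
- green_mug: bystander: mug with a handle, 81x89x72 mm, on the worktop left of the unit; origin under its centre
- wide_jar: bystander: squat jar with a flat lid, 66 mm across, 100 mm tall, on the worktop left of the unit; origin under its centre
- small_jar: bystander: smaller jar, 58x62x86 mm, on the worktop behind and left of the unit; origin under its centre

How it is judged:
On the way, in this order (a step that is already met when the one before it is completed fails the run):
1. the bypass valve is fully open, at its stop (value of joint bypass_valve below 0.025 rad), for 0.2 s.
2. the filter valve is fully shut, at its stop (value of joint filter_valve above 1.546 rad), for 0.2 s.
At the end, for the whole second after the job is handed in: the bypass valve stands open within 0.025 rad of its stop and the filter valve shut within 0.025 rad of its stop (1.571), everything is released and the bystanders are at rest (value of joint bypass_valve below 0.025 rad and value of joint filter_valve above 1.546 rad and linear speed of each of spice_jar, tea_spoon, green_mug, wide_jar, small_jar below 0.02 m/s); the robot touches nothing.
It fails at once if the filter valve is swung towards shut (past 0.5 rad) while the bypass valve is not yet home at its open stop (0.025 rad) (value of joint filter_valve above 0.5 rad and value of joint bypass_valve above 0.025 rad).
It fails at once if the bypass leg or its lever is loaded with more than 25 N (contact force between bypass_leg and anything else above 25 N).
It fails at once if the filter leg or its lever is loaded with more than 25 N (contact force between filter_leg and anything else above 25 N).
It fails at once if a jar, the mug or the spoon is shifted by more than 30 mm or tipped over (distance of any of spice_jar, tea_spoon, green_mug, wide_jar, small_jar from where it was at the start of the episode above 0.03 m or angle between any of spice_jar, tea_spoon, green_mug, wide_jar, small_jar's own z axis and vertical above 0.5 rad).
It also fails if it takes over 72 s, if anything falls off the work surface, if the arm or the gripper's body presses on something with over 40 N, if the wrist force passes 120 N, or if a joint passes its speed limit or range.

## Working session

There is one attempt and no reset: what is moved stays moved. The work goes in short steps, Python scripts to look and compute and a tool call to move; the robot and the scene stay as the last step left them, time stands still between calls to the robot, and variables do not carry over. Pictures are saved under pics/ and viewed, at most 10 in all, crops included, and the job is handed in when it is done.

Besides the shell and the picture viewer there is one more tool, called after "Request:" by a JSON object that holds its "name" and its "arguments", one argument or row to a line. apply_moves: Moves the arm, as the interface text tells. Its arguments: {"type":"object","properties":{"motion":{"type":"array","items":{"type":"object","properties":{"x":{"type":"number"},"y":{"type":"number"},"z":{"type":"number"},"yaw":{"type":"number"},"hand":{"type":"number"}}}},"newtons":{"type":"number"}},"required":["motion"]}

```bash
mkdir -p pics; cat > h.py <<'E'
import numpy as np, cv2
from cell import *
def ray(cam,u,v):
    m=camera_model(cam);K=np.array(m["camera_matrix"]);T=np.array(m["T"])
    d=cv2.undistortPoints(np.array([[[u,v]]],float),K,np.array([m["k1"],0,0,0,0.]))[0,0]
    # forward model: drawn = r(1+k1 r^2), same as OpenCV
    return T[:3,3],T[:3,:3]@np.array([d[0],-d[1],-1])
def onz(cam,u,v,z):
    o,d=ray(cam,u,v);return o+d*(z-o[2])/d[2]
E
python3 - <<'E'
from h import *
s=observe();print(s)
for c in ["top","side"]:
    im=get_image(c);cv2.imwrite(f"pics/{c}0.png",im)
    for q in ["filter_unit","bypass_leg","filter_leg","bypass_grip","filter_grip","spice_jar","wide_jar","green_mug"]:
        r=recognise(q,c)
        for a in r[:2]:
            l,t,R,b=a["rect"];print(c,q,round(a["p"],2),np.round(a["rect"]),np.round(onz(c,(l+R)/2,(t+b)/2,.1),3))
E
```

```text
{'clock': 0.0, 'joints': array([-1.26961589,  0.43520475,  0.02495853,  1.57409839, -0.0116021 ,
        1.13399507, -0.07507414]), 'dq': array([-4.59489007e-04,  4.04310104e-04, -4.40853787e-05, -9.66846934e-05,
       -1.97550815e-04, -2.85975843e-04,  8.99290693e-04]), 'joint_efforts': array([-1.11401264e-04, -6.67860460e+01,  9.84923691e-01, -3.14458573e+01,
       -6.05470547e-02,  4.24977124e-02,  1.34865682e-04]), 'position': array([0.24540415, 0.57424892, 0.22595563]), 'ee_rot': array([-6.29969280e-01, -3.07759638e+00,  2.43472545e-03]), 'force': array([-0.12501663, -0.14568299,  0.03411095]), 'ft_torque': array([-0.03980452, -0.00621052, -0.00192958]), 'gripper_force': 0.0, 'width': 1.0008103592734259}
top filter_unit 0.69 [289. 176. 418. 308.] [0.528 0.04  0.1  ]
top filter_unit 0.68 [147. 187. 180. 222.] [0.61  0.445 0.1  ]
top bypass_leg 0.64 [351. 188. 396. 288.] [ 0.537 -0.003  0.1  ]
top bypass_leg 0.24 [287. 175. 419. 306.] [0.532 0.041 0.1  ]
top filter_leg 0.9 [303. 191. 328. 295.] [0.526 0.12  0.1  ]
top bypass_grip 0.72 [351. 243. 388. 258.] [0.51  0.006 0.1  ]
to
[... 368 characters left out ...]
 0.1  ]
side bypass_leg 0.6 [317. 255. 422. 342.] [ 0.49  -0.062  0.1  ]
side filter_leg 0.81 [250. 216. 352. 293.] [0.484 0.075 0.1  ]
side bypass_grip 0.84 [324. 256. 372. 282.] [0.515 0.002 0.1  ]
side bypass_grip 0.23 [320. 256. 386. 299.] [ 0.506 -0.016  0.1  ]
side filter_grip 0.78 [251. 236. 296. 258.] [0.464 0.118 0.1  ]
side spice_jar 0.72 [359. 210. 389. 273.] [0.6   0.018 0.1  ]
side spice_jar 0.54 [155. 176. 203. 224.] [0.423 0.337 0.1  ]
side wide_jar 0.92 [210. 141. 241. 190.] [0.565 0.383 0.1  ]
side wide_jar 0.42 [323. 257. 372. 280.] [0.515 0.003 0.1  ]
side green_mug 0.63 [157. 173. 205. 222.] [0.429 0.341 0.1  ]
side green_mug 0.53 [361. 210. 388. 271.] [0.602 0.02  0.1  ]
```

```bash
python3 - <<'E'
import cv2
im=cv2.imread("pics/top0.png")[160:320,270:440];cv2.imwrite("pics/topc.png",cv2.resize(im,None,fx=3.7,fy=3.7,interpolation=cv2.INTER_CUBIC)[:600])
E
```

```text
(no output)
```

View pics/topc.png

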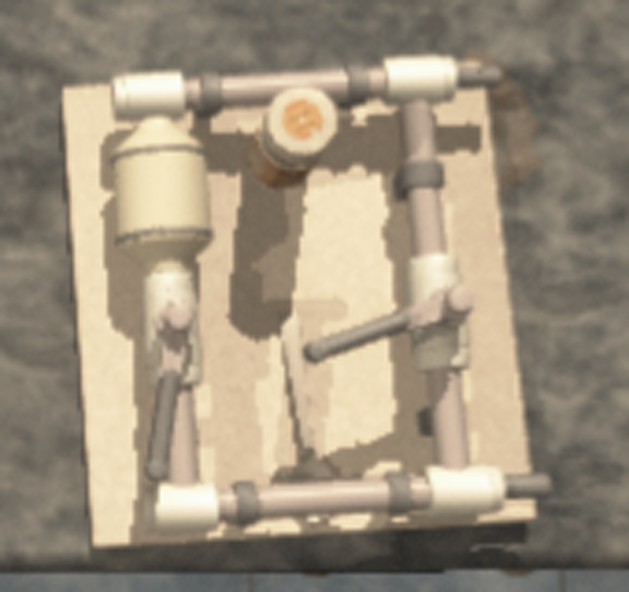

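View pics/side0.png

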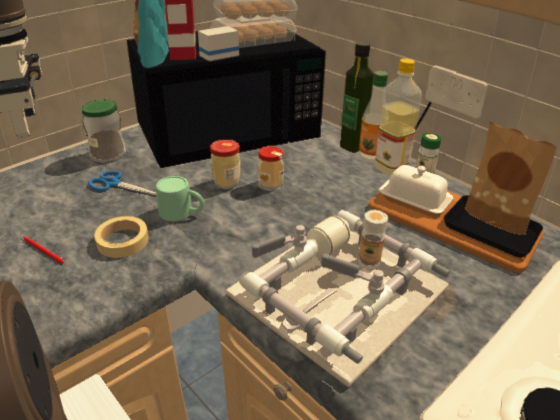

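```bash
python3 - <<'E'
from h import *
print(camera_model("top")["T"][:3,3] if hasattr(camera_model("top")["T"],'shape') else camera_model("top")["T"])
def p(x,y,z):return np.round(onz("top",270+x/3.7,160+y/3.7,z),4)
P={k:p(*v) for k,v in dict(bR=(418,78,.05),bF=(462,490,.05),fR=(150,92,.05),fF=(185,503,.05),bk=(458,298,.11),bs=(405,318,.1),be=(312,352,.1),fk=(176,316,.11),fs=(170,375,.1),fe=(157,468,.1)).items()}
for k in P:print(k,P[k])
for a,b in [("bF","bR"),("fF","fR"),("bs","be"),("fs","fe"),("fF","bF"),("fR","bR")]:
    d=P[b]-P[a];print(a,b,np.hypot(*d[:2]),np.degrees(np.arctan2(d[1],d[0])))
m=camera_model("wrist");print(np.round(np.array(m["T"]),3),m["camera_matrix"])
from scipy.spatial.transform import Rotation as R
print(R.from_rotvec(observe()["ee_rot"]).as_matrix().round(3))
E
```

```text
[0.38044298 0.19937431 1.10416907]
bR [ 0.6762 -0.0404  0.05  ]
bF [ 0.4249 -0.0546  0.05  ]
fR [0.6677 0.1252 0.05  ]
fF [0.4174 0.1085 0.05  ]
bk [ 0.53   -0.0435  0.11  ]
bs [ 0.52   -0.0151  0.1   ]
be [0.5005 0.0387 0.1   ]
fk [0.5199 0.1167 0.11  ]
fs [0.4875 0.1199 0.1   ]
fe [0.4351 0.1282 0.1   ]
bF bR 0.25170087405489877 3.2341257338799263
fF fR 0.2508564928400299 3.8171134309948203
bs be 0.057224907164625465 109.92322740715326
fs fe 0.05305327511096747 170.999300981905
fF bF 0.1632723491593111 -87.36716219860628
fR bR 0.16581800264145025 -87.06167208685218
[[ 0.393 -0.874 -0.284  0.167]
 [ 0.919  0.374  0.121  0.607]
 [ 0.001 -0.309  0.951  0.385]
 [ 0.     0.     0.     1.   ]] [[375.1798733    0.         282.27464117]
 [  0.         375.1798733  209.09805665]
 [  0.           0.           1.        ]]
[[-0.92   0.393  0.   ]
 [ 0.393  0.92   0.   ]
 [-0.     0.    -1.   ]]
```

Request:
{"name": "apply_moves", "arguments": {
  "motion": [
    {"x": 26, "y": -54, "z": 3, "yaw": -47},
    {"x": 26, "y": -54, "z": 3, "yaw": -47},
    {"x": 26, "y": -54, "z": 3, "yaw": -47},
    {"x": 26, "y": -54, "z": 3, "yaw": -47},
    {"x": 26, "y": -54, "z": 3, "yaw": -47},
    {"x": 26, "y": -54, "z": 3, "yaw": -47},
    {"x": 26, "y": -54, "z": 3, "yaw": -47},
    {"x": 26, "y": -54, "z": 3, "yaw": -47, "hand": -0.3},
    {"x": 26, "y": -54, "z": 3, "yaw": -47, "hand": -0.3},
    {"x": 26, "y": -54, "z": 3, "yaw": -47, "hand": -0.3}
  ]
}}

```text
schema error: expected keys x, y, z, yaw, hand
```

Request:
{"name": "apply_moves", "arguments": {
  "motion": [
    {"x": 26, "y": -54, "z": 3, "yaw": -47, "hand": -0.3},
    {"x": 26, "y": -54, "z": 3, "yaw": -47, "hand": -0.3},
    {"x": 26, "y": -54, "z": 3, "yaw": -47, "hand": -0.3},
    {"x": 26, "y": -54, "z": 3, "yaw": -47, "hand": -0.3},
    {"x": 26, "y": -54, "z": 3, "yaw": -47, "hand": -0.3},
    {"x": 26, "y": -54, "z": 3, "yaw": -47, "hand": -0.3},
    {"x": 26, "y": -54, "z": 3, "yaw": -47, "hand": -0.3},
    {"x": 26, "y": -54, "z": 3, "yaw": -47, "hand": -0.3},
    {"x": 26, "y": -54, "z": 3, "yaw": -47, "hand": -0.3},
    {"x": 26, "y": -54, "z": 3, "yaw": -47, "hand": -0.3}
  ]
}}

```text
clock: 2.15
position: [0.5066, 0.0314, 0.2573]
ee_rot: [1.808, 2.567, 0.001]
force: [-0.2, 0.4, 0.2]
width: 0.35
gripper_force: 0.0
```

```bash
python3 - <<'E'
from h import *
im=get_image("wrist");cv2.imwrite("pics/w1.png",im)
for q in ["bypass_grip","filter_grip","bypass_leg","filter_leg"]:
    for a in recognise(q,"wrist")[:2]: print(q,round(a["p"],2),np.round(a["rect"]))
E
```

```text
bypass_grip 0.8 [270. 172. 286. 264.]
filter_grip 0.72 [228.  37. 329. 102.]
filter_leg 0.97 [229.  36. 460. 166.]
filter_leg 0.71 [230.  34. 327. 102.]
```

View pics/w1.png

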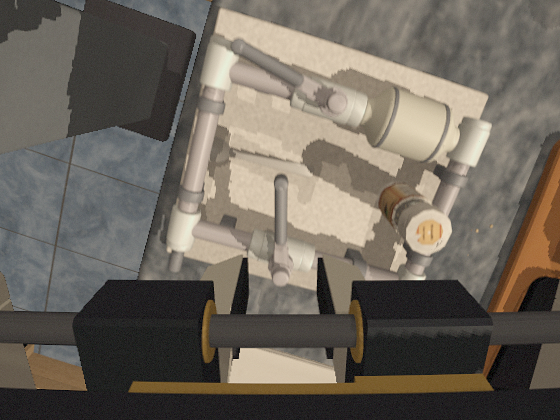

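```bash
python3 - <<'E'
from h import *
def p(u,v,z):return np.round(onz("wrist",u,v,z),4)
P=dict(bo=p(281,181,.105),bi=p(280,243,.105),bk=p(281,272,.115),fo=p(239,46,.105),fi=p(300,80,.105),fk=p(338,103,.115),fR=p(476,140,.05),fF=p(218,62,.05),bF=p(182,228,.05))
for k in P:print(k,P[k])
for a,b in [("fF","fR"),("bi","bo"),("bk","bo"),("fi","fo"),("fk","fo"),("bF","fF")]:
    d=P[b]-P[a];print(a,b,np.hypot(*d[:2]).round(4),np.degrees(np.arctan2(d[1],d[0])).round(1))
s=observe();print(s["position"],s["joints"].round(2))
E
```

```text
bo [0.5003 0.043  0.105 ]
bi [ 0.5187 -0.0109  0.105 ]
bk [ 0.5276 -0.0328  0.115 ]
fo [0.4337 0.1325 0.105 ]
fi [0.4866 0.1248 0.105 ]
fk [0.5199 0.1186 0.115 ]
fR [0.6705 0.1348 0.05  ]
fF [0.4124 0.1163 0.05  ]
bF [ 0.4245 -0.0519  0.05  ]
fF fR 0.2588 4.1
bi bo 0.057 108.8
bk bo 0.0806 109.8
fi fo 0.0535 171.7
fk fo 0.0873 170.8
bF fF 0.1686 94.1
[0.50533193 0.0354098  0.25662913] [-0.58  0.22  0.49  1.84 -0.12  1.11  0.3 ]
```

Request:
{"name": "apply_moves", "arguments": {
  "motion": [
    {"x": 0, "y": -1.6, "z": -6, "yaw": 0, "hand": -0.3},
    {"x": 0, "y": -1.6, "z": -10, "yaw": 0, "hand": -0.3},
    {"x": 0, "y": -1.6, "z": -13, "yaw": 0, "hand": -0.3},
    {"x": 0, "y": -1.6, "z": -15.5, "yaw": 0, "hand": -0.3},
    {"x": 0, "y": -1.6, "z": -17, "yaw": 0, "hand": -0.3},
    {"x": 0, "y": -1.6, "z": -17.5, "yaw": 0, "hand": -0.3},
    {"x": 0, "y": -1.6, "z": -17.5, "yaw": 0, "hand": -0.3}
  ]
}}

```text
clock: 3.28
position: [0.5058, 0.0191, 0.0821]
ee_rot: [1.804, 2.572, 0.001]
force: [-0.9, -1.4, 1.1]
width: 0.348
gripper_force: 0.0
```

```bash
cat >> h.py <<'E'
def arc(ax,phis,lead,base,yaw0,r=.068):
    """relative rows (cm,deg): lead>0 = CCW side push; base=commanded xy, yaw0=handle dir tool is aligned with"""
    for f in phis:
        a=np.radians(f);u=np.array([np.cos(a),np.sin(a)]);t=np.array([-u[1],u[0]])
        d=(np.array(ax)+r*u+lead*t-base)*100
        print(f,"x %.2f y %.2f yaw %.1f"%(d[0],d[1],f-yaw0))
E
python3 - <<'E'
from h import *
s=observe();print(s["position"],s["ee_rot"],s["force"],s["width"])
arc((.530,-.0445),[110]+list(range(112,142,3))+list(range(142,205,4)),.0106,np.array([.506,.019]),110)
im=get_image("wrist");cv2.imwrite("pics/w2.png",im[130:])
E
```

```text
[0.50581922 0.01912854 0.08207813] [1.80437390e+00 2.57152195e+00 6.51374739e-04] [-0.91528489 -1.3640558   1.14277764] 0.34830352696415906
110 x -0.92 y -0.32 yaw 0.0
112 x -1.13 y -0.44 yaw 2.0
115 x -1.43 y -0.64 yaw 5.0
118 x -1.73 y -0.84 yaw 8.0
121 x -2.01 y -1.07 yaw 11.0
124 x -2.28 y -1.31 yaw 14.0
127 x -2.54 y -1.56 yaw 17.0
130 x -2.78 y -1.82 yaw 20.0
133 x -3.01 y -2.10 yaw 23.0
136 x -3.23 y -2.39 yaw 26.0
139 x -3.43 y -2.69 yaw 29.0
142 x -3.61 y -3.00 yaw 32.0
146 x -3.83 y -3.43 yaw 36.0
150 x -4.02 y -3.87 yaw 40.0
154 x -4.18 y -4.32 yaw 44.0
158 x -4.30 y -4.79 yaw 48.0
162 x -4.39 y -5.26 yaw 52.0
166 x -4.45 y -5.73 yaw 56.0
170 x -4.48 y -6.21 yaw 60.0
174 x -4.47 y -6.69 yaw 64.0
178 x -4.43 y -7.17 yaw 68.0
182 x -4.36 y -7.65 yaw 72.0
186 x -4.25 y -8.11 yaw 76.0
190 x -4.11 y -8.57 yaw 80.0
194 x -3.94 y -9.02 yaw 84.0
198 x -3.74 y -9.46 yaw 88.0
202 x -3.51 y -9.88 yaw 92.0
```

View pics/w2.png

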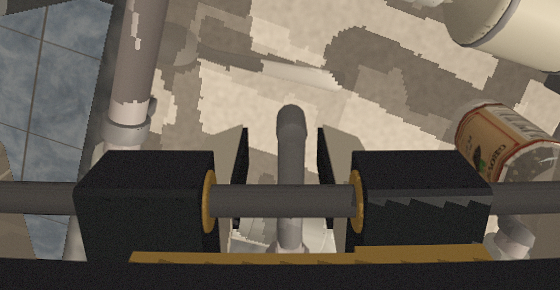

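The sleeve (290, 110–250) lies centred between the pads (245 and 320), so I'll start the swing.

Request:
{"name": "apply_moves", "arguments": {
  "motion": [
    {"x": -0.5, "y": -0.2, "z": 0, "yaw": 0, "hand": -0.3},
    {"x": -0.9, "y": -0.3, "z": 0, "yaw": 0, "hand": -0.3},
    {"x": -1.1, "y": -0.45, "z": 0, "yaw": 2, "hand": -0.3},
    {"x": -1.4, "y": -0.65, "z": 0, "yaw": 5, "hand": -0.3},
    {"x": -1.7, "y": -0.85, "z": 0, "yaw": 8, "hand": -0.3},
    {"x": -2.0, "y": -1.05, "z": 0, "yaw": 11, "hand": -0.3},
    {"x": -2.3, "y": -1.3, "z": 0, "yaw": 14, "hand": -0.3},
    {"x": -2.55, "y": -1.55, "z": 0, "yaw": 17, "hand": -0.3},
    {"x": -2.8, "y": -1.8, "z": 0, "yaw": 20, "hand": -0.3},
    {"x": -3.0, "y": -2.1, "z": 0, "yaw": 23, "hand": -0.3}
  ]
}}

```text
clock: 4.58
position: [0.4791, -0.0007, 0.0828]
ee_rot: [1.248, 2.877, 0.007]
force: [8.8, 6.5, -1.6]
width: 0.349
gripper_force: 5.4
```

Request:
{"name": "apply_moves", "arguments": {
  "motion": [
    {"x": -0.2, "y": -0.3, "z": 0, "yaw": 3, "hand": -0.3},
    {"x": -0.45, "y": -0.6, "z": 0, "yaw": 6, "hand": -0.3},
    {"x": -0.6, "y": -0.9, "z": 0, "yaw": 9, "hand": -0.3},
    {"x": -0.8, "y": -1.3, "z": 0, "yaw": 13, "hand": -0.3},
    {"x": -1.0, "y": -1.75, "z": 0, "yaw": 17, "hand": -0.3},
    {"x": -1.2, "y": -2.2, "z": 0, "yaw": 21, "hand": -0.3},
    {"x": -1.3, "y": -2.7, "z": 0, "yaw": 25, "hand": -0.3},
    {"x": -1.4, "y": -3.15, "z": 0, "yaw": 29, "hand": -0.3},
    {"x": -1.45, "y": -3.6, "z": 0, "yaw": 33, "hand": -0.3},
    {"x": -1.5, "y": -4.1, "z": 0, "yaw": 37, "hand": -0.3}
  ]
}}

```text
clock: 5.82
position: [0.4634, -0.0411, 0.0826]
ee_rot: [0.268, 3.125, 0.004]
force: [6.5, 9.8, -1.6]
width: 0.352
gripper_force: 5.3
```

Request:
{"name": "apply_moves", "arguments": {
  "motion": [
    {"x": 0, "y": -0.25, "z": 0, "yaw": 2, "hand": -0.3},
    {"x": 0, "y": -0.5, "z": 0, "yaw": 4, "hand": -0.3},
    {"x": 0.05, "y": -0.7, "z": 0, "yaw": 6, "hand": -0.3},
    {"x": 0.05, "y": -0.95, "z": 0, "yaw": 8, "hand": -0.3},
    {"x": 0.1, "y": -1.15, "z": 0, "yaw": 10, "hand": -0.3},
    {"x": 0.1, "y": -1.3, "z": 0, "yaw": 11, "hand": -0.3},
    {"x": 0.1, "y": -1.4, "z": 0, "yaw": 12, "hand": -0.3},
    {"x": 0.1, "y": -1.4, "z": 0, "yaw": 12, "hand": -0.3}
  ]
}}

```text
clock: 6.82
position: [0.4642, -0.0549, 0.0825]
ee_rot: [-0.057, 3.136, 0.004]
force: [5.9, 10.3, -1.9]
width: 0.35
gripper_force: 4.9
```

Request:
{"name": "apply_moves", "arguments": {
  "motion": [
    {"x": 0.05, "y": -0.1, "z": 0, "yaw": 1, "hand": -0.3},
    {"x": 0.05, "y": -0.2, "z": 0, "yaw": 2, "hand": -0.3},
    {"x": 0.1, "y": -0.3, "z": 0, "yaw": 3, "hand": -0.3},
    {"x": 0.1, "y": -0.4, "z": 0, "yaw": 4, "hand": -0.3}
  ]
}}

```text
clock: 7.32
position: [0.4651, -0.0587, 0.0825]
ee_rot: [-0.167, 3.132, 0.004]
force: [5.6, 10.9, -1.2]
width: 0.347
gripper_force: 5.1
```

Request:
{"name": "apply_moves", "arguments": {
  "motion": [
    {"x": 0.05, "y": -0.1, "z": 0, "yaw": 1, "hand": -0.3},
    {"x": 0.05, "y": -0.2, "z": 0, "yaw": 2, "hand": -0.3},
    {"x": 0.1, "y": -0.3, "z": 0, "yaw": 3, "hand": -0.3}
  ]
}}

```text
clock: 7.7
position: [0.4659, -0.0616, 0.0824]
ee_rot: [-0.249, 3.127, 0.004]
force: [5.5, 11.3, -2.1]
width: 0.348
gripper_force: 5.1
```

Request:
{"name": "apply_moves", "arguments": {
  "motion": [
    {"x": 0.05, "y": -0.1, "z": 0, "yaw": 1, "hand": -0.3},
    {"x": 0.05, "y": -0.2, "z": 0, "yaw": 2, "hand": -0.3},
    {"x": 0.1, "y": -0.3, "z": 0, "yaw": 3, "hand": -0.3}
  ]
}}

```text
clock: 8.07
position: [0.4669, -0.0645, 0.0824]
ee_rot: [-0.331, 3.12, 0.003]
force: [4.9, 12.6, -1.6]
width: 0.352
gripper_force: 5.1
```

Request:
{"name": "apply_moves", "arguments": {
  "motion": [
    {"x": 0.02, "y": -0.1, "z": 0, "yaw": 1, "hand": -0.3},
    {"x": 0.04, "y": -0.2, "z": 0, "yaw": 2, "hand": -0.3},
    {"x": 0.04, "y": -0.2, "z": 0, "yaw": 2, "hand": -0.3}
  ]
}}

```text
clock: 8.45
position: [0.4674, -0.0665, 0.0824]
ee_rot: [-0.384, 3.113, 0.003]
force: [5.8, 11.1, -1.5]
width: 0.353
gripper_force: 4.8
```

Request:
{"name": "apply_moves", "arguments": {
  "motion": [
    {"x": 0.03, "y": -0.1, "z": 0, "yaw": 1, "hand": -0.3},
    {"x": 0.06, "y": -0.2, "z": 0, "yaw": 2, "hand": -0.3},
    {"x": 0.06, "y": -0.2, "z": 0, "yaw": 2, "hand": -0.3}
  ]
}}

```text
clock: 8.82
position: [0.468, -0.0682, 0.0825]
ee_rot: [-0.439, 3.106, 0.004]
force: [5.9, 12.4, -0.7]
width: 0.348
gripper_force: 5.3
```

Request:
{"name": "apply_moves", "arguments": {
  "motion": [
    {"x": 0.03, "y": -0.1, "z": 0, "yaw": 1, "hand": -0.3},
    {"x": 0.06, "y": -0.2, "z": 0, "yaw": 2, "hand": -0.3},
    {"x": 0.06, "y": -0.2, "z": 0, "yaw": 2, "hand": -0.3}
  ]
}}

```text
clock: 9.2
position: [0.4687, -0.0692, 0.0824]
ee_rot: [-0.494, 3.097, 0.005]
force: [6.1, 14.8, -1.1]
width: 0.353
gripper_force: 7.0
```

Request:
{"name": "apply_moves", "arguments": {
  "motion": [
    {"x": 0.03, "y": -0.1, "z": 0, "yaw": 0.5, "hand": -0.3},
    {"x": 0.03, "y": -0.1, "z": 0, "yaw": 0.5, "hand": -0.3},
    {"x": 0.03, "y": -0.1, "z": 0, "yaw": 0.5, "hand": -0.3}
  ]
}}

```text
clock: 9.57
position: [0.4689, -0.0698, 0.0824]
ee_rot: [-0.508, 3.095, 0.006]
force: [6.1, 17.0, -1.6]
width: 0.35
gripper_force: 7.7
```

Request:
{"name": "apply_moves", "arguments": {
  "motion": [
    {"x": 0.03, "y": -0.08, "z": 0, "yaw": 0, "hand": -0.3},
    {"x": 0.03, "y": -0.08, "z": 0, "yaw": 0, "hand": -0.3},
    {"x": 0.03, "y": -0.08, "z": 0, "yaw": 0, "hand": -0.3}
  ]
}}

```text
clock: 9.95
position: [0.469, -0.0702, 0.0823]
ee_rot: [-0.509, 3.096, 0.006]
force: [5.7, 18.0, -0.7]
width: 0.351
gripper_force: 8.3
```

Request:
{"name": "apply_moves", "arguments": {
  "motion": [
    {"x": -0.2, "y": 0.6, "z": 0, "yaw": 0, "hand": -0.3},
    {"x": -0.4, "y": 1.3, "z": 0, "yaw": 0, "hand": -0.3},
    {"x": -0.4, "y": 1.3, "z": 0, "yaw": 0, "hand": -0.3},
    {"x": -0.4, "y": 1.3, "z": 4, "yaw": 0, "hand": -0.3},
    {"x": -0.4, "y": 1.3, "z": 8, "yaw": 0, "hand": -0.3},
    {"x": -1, "y": 7, "z": 10, "yaw": -9, "hand": -0.3},
    {"x": -1.3, "y": 13, "z": 10, "yaw": -18, "hand": -0.3},
    {"x": -1.3, "y": 17, "z": 10, "yaw": -27.5, "hand": -0.3},
    {"x": -1.3, "y": 20, "z": 10, "yaw": -27.5, "hand": -0.3},
    {"x": -1.3, "y": 20, "z": 10, "yaw": -27.5, "hand": -0.3}
  ]
}}

```text
clock: 11.2
position: [0.4536, 0.1268, 0.1817]
ee_rot: [-0.244, -3.132, -0.001]
force: [-0.3, -2.0, -0.1]
width: 0.351
gripper_force: 0.0
```

```bash
python3 - <<'E'
from h import *
s=observe();print(s["position"],s["ee_rot"],s["joints"].round(2),s["force"])
im=get_image("wrist");cv2.imwrite("pics/w3.png",im)
im=get_image("top")[160:320,270:440];cv2.imwrite("pics/t3.png",cv2.resize(im,None,fx=3.7,fy=3.7,interpolation=cv2.INTER_CUBIC)[:600])
arc((.521,.116),[171]+list(range(168,140,-3))+list(range(141,70,-4)),-.0106,np.array([.4542,.1252]),171)
E
```

```text
[0.45359634 0.12682139 0.1816948 ] [-2.43976494e-01 -3.13205248e+00 -5.84547389e-04] [-0.38  0.24 -0.01  1.99  0.    0.91  1.03] [-0.29855246 -1.96085765 -0.060377  ]
171 x 0.13 y 1.19 yaw 0.0
168 x 0.25 y 1.53 yaw -3.0
165 x 0.39 y 1.86 yaw -6.0
162 x 0.54 y 2.19 yaw -9.0
159 x 0.71 y 2.51 yaw -12.0
156 x 0.90 y 2.81 yaw -15.0
153 x 1.10 y 3.11 yaw -18.0
150 x 1.32 y 3.40 yaw -21.0
147 x 1.55 y 3.67 yaw -24.0
144 x 1.80 y 3.93 yaw -27.0
141 x 2.06 y 4.18 yaw -30.0
141 x 2.06 y 4.18 yaw -30.0
137 x 2.43 y 4.49 yaw -34.0
133 x 2.82 y 4.78 yaw -38.0
129 x 3.22 y 5.03 yaw -42.0
125 x 3.65 y 5.26 yaw -46.0
121 x 4.09 y 5.45 yaw -50.0
117 x 4.54 y 5.62 yaw -54.0
113 x 5.00 y 5.75 yaw -58.0
109 x 5.47 y 5.85 yaw -62.0
105 x 5.94 y 5.92 yaw -66.0
101 x 6.42 y 5.96 yaw -70.0
97 x 6.90 y 5.96 yaw -74.0
93 x 7.38 y 5.93 yaw -78.0
89 x 7.86 y 5.86 yaw -82.0
85 x 8.33 y 5.76 yaw -86.0
81 x 8.79 y 5.63 yaw -90.0
77 x 9.24 y 5.47 yaw -94.0
73 x 9.68 y 5.27 yaw -98.0
```

View pics/w3.png

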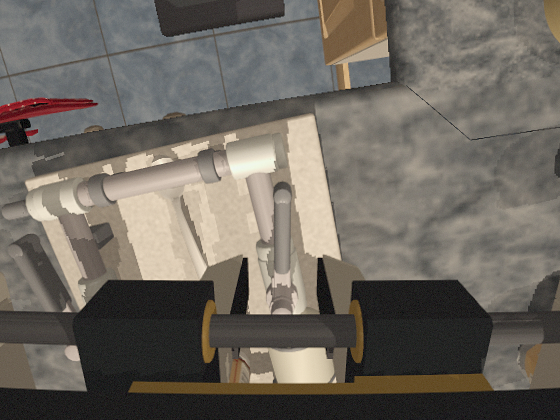

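Request:
{"name": "apply_moves", "arguments": {
  "motion": [
    {"x": 0, "y": 0, "z": -4, "yaw": 0, "hand": -0.3},
    {"x": 0, "y": 0, "z": -7, "yaw": 0, "hand": -0.3},
    {"x": 0, "y": 0, "z": -9, "yaw": 0, "hand": -0.3},
    {"x": 0, "y": 0, "z": -10, "yaw": 0, "hand": -0.3},
    {"x": 0, "y": 0, "z": -10, "yaw": 0, "hand": -0.3},
    {"x": 0.05, "y": 0.6, "z": -10, "yaw": 0, "hand": -0.3},
    {"x": 0.1, "y": 1.0, "z": -10, "yaw": 0, "hand": -0.3},
    {"x": 0.2, "y": 1.3, "z": -10, "yaw": -2, "hand": -0.3},
    {"x": 0.3, "y": 1.6, "z": -10, "yaw": -4, "hand": -0.3}
  ]
}}

```text
clock: 12.42
position: [0.457, 0.1412, 0.082]
ee_rot: [0.363, 3.12, 0.0]
force: [-0.4, -0.4, 0.4]
width: 0.353
gripper_force: 0.2
```

Request:
{"name": "apply_moves", "arguments": {
  "motion": [
    {"x": 0.1, "y": 0.25, "z": 0, "yaw": -2, "hand": -0.3},
    {"x": 0.25, "y": 0.6, "z": 0, "yaw": -5, "hand": -0.3},
    {"x": 0.4, "y": 0.9, "z": 0, "yaw": -8, "hand": -0.3},
    {"x": 0.6, "y": 1.2, "z": 0, "yaw": -11, "hand": -0.3},
    {"x": 0.8, "y": 1.5, "z": 0, "yaw": -14, "hand": -0.3},
    {"x": 1.0, "y": 1.8, "z": 0, "yaw": -17, "hand": -0.3},
    {"x": 1.25, "y": 2.05, "z": 0, "yaw": -20, "hand": -0.3},
    {"x": 1.5, "y": 2.35, "z": 0, "yaw": -23, "hand": -0.3},
    {"x": 1.75, "y": 2.6, "z": 0, "yaw": -26, "hand": -0.3},
    {"x": 2.15, "y": 2.9, "z": 0, "yaw": -30, "hand": -0.3}
  ]
}}

```text
clock: 13.68
position: [0.4757, 0.1669, 0.0807]
ee_rot: [-1.161, -2.915, 0.009]
force: [-6.2, -8.4, 2.1]
width: 0.35
gripper_force: 5.3
```

Request:
{"name": "apply_moves", "arguments": {
  "motion": [
    {"x": 0.4, "y": 0.3, "z": 0, "yaw": -4, "hand": -0.3},
    {"x": 0.8, "y": 0.55, "z": 0, "yaw": -8, "hand": -0.3},
    {"x": 1.2, "y": 0.75, "z": 0, "yaw": -12, "hand": -0.3},
    {"x": 1.65, "y": 0.95, "z": 0, "yaw": -16, "hand": -0.3},
    {"x": 2.1, "y": 1.15, "z": 0, "yaw": -20, "hand": -0.3},
    {"x": 2.55, "y": 1.25, "z": 0, "yaw": -24, "hand": -0.3},
    {"x": 3.05, "y": 1.35, "z": 0, "yaw": -28, "hand": -0.3},
    {"x": 3.5, "y": 1.45, "z": 0, "yaw": -32, "hand": -0.3},
    {"x": 4.0, "y": 1.45, "z": 0, "yaw": -36, "hand": -0.3},
    {"x": 4.0, "y": 1.45, "z": 0, "yaw": -36, "hand": -0.3}
  ]
}}

```text
clock: 14.92
position: [0.5146, 0.1843, 0.0806]
ee_rot: [-2.0, -2.417, 0.009]
force: [-9.7, 0.5, 3.3]
width: 0.349
gripper_force: 4.7
```

Request:
{"name": "apply_moves", "arguments": {
  "motion": [
    {"x": 0.15, "y": 0, "z": 0, "yaw": -1, "hand": -0.3},
    {"x": 0.3, "y": 0, "z": 0, "yaw": -2.5, "hand": -0.3},
    {"x": 0.45, "y": 0, "z": 0, "yaw": -4, "hand": -0.3},
    {"x": 0.6, "y": 0, "z": 0, "yaw": -5, "hand": -0.3},
    {"x": 0.7, "y": 0, "z": 0, "yaw": -6, "hand": -0.3},
    {"x": 0.7, "y": 0, "z": 0, "yaw": -6, "hand": -0.3}
  ]
}}

```text
clock: 15.68
position: [0.5213, 0.1846, 0.0806]
ee_rot: [-2.122, -2.31, 0.009]
force: [-10.8, 0.1, 3.1]
width: 0.347
gripper_force: 5.1
```

Request:
{"name": "apply_moves", "arguments": {
  "motion": [
    {"x": 0.12, "y": 0, "z": 0, "yaw": -1, "hand": -0.3},
    {"x": 0.25, "y": 0, "z": 0, "yaw": -2, "hand": -0.3},
    {"x": 0.35, "y": -0.05, "z": 0, "yaw": -3, "hand": -0.3},
    {"x": 0.45, "y": -0.05, "z": 0, "yaw": -4, "hand": -0.3},
    {"x": 0.45, "y": -0.05, "z": 0, "yaw": -4, "hand": -0.3}
  ]
}}

```text
clock: 16.3
position: [0.5258, 0.1844, 0.0806]
ee_rot: [-2.202, -2.235, 0.009]
force: [-10.8, 0.4, 2.5]
width: 0.35
gripper_force: 5.1
```

Request:
{"name": "apply_moves", "arguments": {
  "motion": [
    {"x": 0.12, "y": 0, "z": 0, "yaw": -1, "hand": -0.3},
    {"x": 0.25, "y": -0.05, "z": 0, "yaw": -2, "hand": -0.3},
    {"x": 0.35, "y": -0.05, "z": 0, "yaw": -3, "hand": -0.3},
    {"x": 0.35, "y": -0.05, "z": 0, "yaw": -3, "hand": -0.3}
  ]
}}

```text
clock: 16.8
position: [0.5293, 0.1841, 0.0806]
ee_rot: [-2.259, -2.176, 0.009]
force: [-10.0, 0.5, 3.6]
width: 0.351
gripper_force: 5.1
```

Request:
{"name": "apply_moves", "arguments": {
  "motion": [
    {"x": 0.12, "y": 0, "z": 0, "yaw": -1, "hand": -0.3},
    {"x": 0.25, "y": -0.05, "z": 0, "yaw": -2, "hand": -0.3},
    {"x": 0.25, "y": -0.05, "z": 0, "yaw": -2, "hand": -0.3}
  ]
}}

```text
clock: 17.18
position: [0.5319, 0.1838, 0.0806]
ee_rot: [-2.297, -2.137, 0.009]
force: [-10.4, 2.3, 3.1]
width: 0.351
gripper_force: 5.1
```

Request:
{"name": "apply_moves", "arguments": {
  "motion": [
    {"x": 0.12, "y": 0, "z": 0, "yaw": -1, "hand": -0.3},
    {"x": 0.25, "y": -0.05, "z": 0, "yaw": -2, "hand": -0.3},
    {"x": 0.25, "y": -0.05, "z": 0, "yaw": -2, "hand": -0.3}
  ]
}}

```text
clock: 17.55
position: [0.5344, 0.1834, 0.0807]
ee_rot: [-2.334, -2.096, 0.008]
force: [-10.0, 3.1, 3.3]
width: 0.349
gripper_force: 5.1
```

Request:
{"name": "apply_moves", "arguments": {
  "motion": [
    {"x": 0.12, "y": -0.03, "z": 0, "yaw": -1, "hand": -0.3},
    {"x": 0.25, "y": -0.07, "z": 0, "yaw": -2, "hand": -0.3},
    {"x": 0.25, "y": -0.07, "z": 0, "yaw": -2, "hand": -0.3}
  ]
}}

```text
clock: 17.92
position: [0.537, 0.1829, 0.0807]
ee_rot: [-2.37, -2.055, 0.008]
force: [-10.5, 2.5, 2.8]
width: 0.348
gripper_force: 5.1
```

Request:
{"name": "apply_moves", "arguments": {
  "motion": [
    {"x": 0.12, "y": -0.03, "z": 0, "yaw": -1, "hand": -0.3},
    {"x": 0.24, "y": -0.07, "z": 0, "yaw": -2, "hand": -0.3},
    {"x": 0.24, "y": -0.07, "z": 0, "yaw": -2, "hand": -0.3}
  ]
}}

```text
clock: 18.3
position: [0.5394, 0.1823, 0.0807]
ee_rot: [-2.405, -2.014, 0.008]
force: [-9.6, 3.4, 1.9]
width: 0.349
gripper_force: 5.1
```

Request:
{"name": "apply_moves", "arguments": {
  "motion": [
    {"x": 0.12, "y": -0.03, "z": 0, "yaw": -1, "hand": -0.3},
    {"x": 0.24, "y": -0.08, "z": 0, "yaw": -2, "hand": -0.3},
    {"x": 0.24, "y": -0.08, "z": 0, "yaw": -2, "hand": -0.3}
  ]
}}

```text
clock: 18.68
position: [0.5418, 0.1817, 0.0807]
ee_rot: [-2.44, -1.972, 0.008]
force: [-9.6, 2.9, 2.2]
width: 0.354
gripper_force: 5.1
```

Request:
{"name": "apply_moves", "arguments": {
  "motion": [
    {"x": 0.12, "y": -0.03, "z": 0, "yaw": -1, "hand": -0.3},
    {"x": 0.23, "y": -0.08, "z": 0, "yaw": -2, "hand": -0.3},
    {"x": 0.23, "y": -0.08, "z": 0, "yaw": -2, "hand": -0.3}
  ]
}}

```text
clock: 19.05
position: [0.5442, 0.181, 0.0807]
ee_rot: [-2.474, -1.929, 0.008]
force: [-8.5, 2.7, 3.2]
width: 0.348
gripper_force: 5.1
```

Request:
{"name": "apply_moves", "arguments": {
  "motion": [
    {"x": 0.12, "y": -0.03, "z": 0, "yaw": -1, "hand": -0.3},
    {"x": 0.23, "y": -0.08, "z": 0, "yaw": -2, "hand": -0.3},
    {"x": 0.23, "y": -0.08, "z": 0, "yaw": -2, "hand": -0.3}
  ]
}}

```text
clock: 19.42
position: [0.5456, 0.1803, 0.0804]
ee_rot: [-2.506, -1.885, 0.01]
force: [-11.3, 3.6, 2.8]
width: 0.356
gripper_force: 6.2
```

Request:
{"name": "apply_moves", "arguments": {
  "motion": [
    {"x": 0.1, "y": -0.03, "z": 0, "yaw": -0.5, "hand": -0.3},
    {"x": 0.15, "y": -0.05, "z": 0, "yaw": -1, "hand": -0.3},
    {"x": 0.15, "y": -0.05, "z": 0, "yaw": -1, "hand": -0.3}
  ]
}}

```text
clock: 19.8
position: [0.5463, 0.1799, 0.0803]
ee_rot: [-2.521, -1.863, 0.012]
force: [-13.8, 4.4, 4.0]
width: 0.353
gripper_force: 7.3
```

Request:
{"name": "apply_moves", "arguments": {
  "motion": [
    {"x": 0.1, "y": -0.03, "z": 0, "yaw": 0, "hand": -0.3},
    {"x": 0.15, "y": -0.05, "z": 0, "yaw": 0, "hand": -0.3},
    {"x": 0.15, "y": -0.05, "z": 0, "yaw": 0, "hand": -0.3}
  ]
}}

```text
clock: 20.18
position: [0.5471, 0.1798, 0.0801]
ee_rot: [-2.52, -1.863, 0.013]
force: [-15.3, 4.6, 4.3]
width: 0.349
gripper_force: 8.3
```

Request:
{"name": "apply_moves", "arguments": {
  "motion": [
    {"x": 0.1, "y": -0.03, "z": 0, "yaw": 0, "hand": -0.3},
    {"x": 0.1, "y": -0.03, "z": 0, "yaw": 0, "hand": -0.3},
    {"x": 0.1, "y": -0.03, "z": 0, "yaw": 0, "hand": -0.3}
  ]
}}

```text
clock: 20.55
position: [0.5477, 0.1797, 0.08]
ee_rot: [-2.519, -1.863, 0.014]
force: [-17.4, 5.0, 5.3]
width: 0.349
gripper_force: 9.0
```

Request:
{"name": "apply_moves", "arguments": {
  "motion": [
    {"x": -0.7, "y": 0.2, "z": 0, "yaw": 0, "hand": -0.3},
    {"x": -1.5, "y": 0.4, "z": 0, "yaw": 0, "hand": -0.3},
    {"x": -1.5, "y": 0.4, "z": 0, "yaw": 0, "hand": -0.3},
    {"x": -1.5, "y": 0.4, "z": 3, "yaw": 0, "hand": -0.3},
    {"x": -1.5, "y": 0.4, "z": 7, "yaw": 0, "hand": -0.3},
    {"x": -4, "y": 0.4, "z": 12, "yaw": 0, "hand": -0.3},
    {"x": -8, "y": 0.4, "z": 17, "yaw": 0, "hand": -0.3},
    {"x": -8, "y": 6, "z": 17, "yaw": 0, "hand": -0.3},
    {"x": -8, "y": 12, "z": 17, "yaw": 0, "hand": -0.3},
    {"x": -8, "y": 18, "z": 17, "yaw": 0, "hand": -0.3}
  ]
}}

```text
clock: 21.8
position: [0.4748, 0.3593, 0.2527]
ee_rot: [-2.529, -1.864, -0.004]
force: [1.0, 0.4, 0.2]
width: 0.348
gripper_force: 0.0
```

```bash
python3 - <<'E'
from h import *
print(observe()["force"])
im=get_image("top")[160:320,270:440];cv2.imwrite("pics/t4.png",cv2.resize(im,None,fx=3.7,fy=3.7,interpolation=cv2.INTER_CUBIC)[:600])
E
```

```text
[1.0409346  0.43876231 0.23483118]
```

View pics/t4.png

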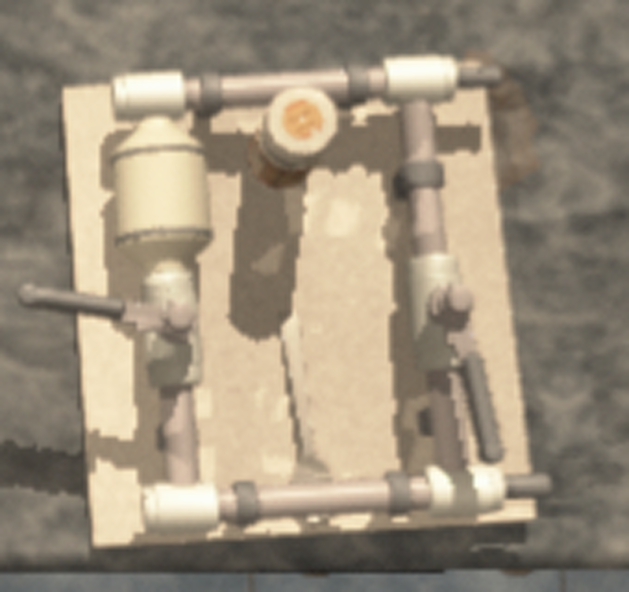

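The bypass lever, sleeve (470,360)–(490,455), now lies along its pipe. The filter lever, (25,293)–(125,308), lies across its pipe, and the jar and spoon have not moved.

```bash
python3 -c "
from cell import *
print(sign_off())"
```

```text
the job is handed in; nothing more can be done
None
```

I opened the bypass valve first and then shut the filter valve, each felt firmly against its stop at about 19 N. I then let go of both levers, and the jar and spoon on the board look unmoved. The job is handed in, but no verdict came back.

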